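# Switch the ball charger to the other beaker and let the balls run

### The arm

A 6-joint arm with a two-finger parallel gripper is mounted at the origin on the work surface; the furniture and walls round the work are solid. World frame = base frame: x ahead of the robot, y to its left, z up, the work surface at z = 0. Lengths are in m, angles in rad, forces in N, time in s.
With the tool pointing down it reaches from about 0.35 to 0.875 m from the base axis. Payload 4.2 kg.
Tool frame: the origin (TCP) lies midway between the tips of the shut fingers; the grasp point (between the pads) lies 19 mm behind it; z points along the fingers, y is the line along which they close (so a half turn about z gives the same grasp; the last joint's range is limited). The gripper opens to 87 mm and grips with 3 to 60 N. Pads are 19 mm wide; open, the fingers measure 117 mm over their backs; the gripper's body (75 mm by 190 mm) begins 51 mm behind the grasp point.
Start: joints at [-1.009, 0.385, 0.008, 0, -1.194, -0.259], TCP at [0.186, -0.597, 0.2] pointing down, gripper open.
Joint ranges: [-3.14, 3.14], [-1.21, 2.06], [-1.07, 1.41], [-3.16, 2.05], [-2.99, -0.16], [-3.1, 3.1]. Speed limits (rad/s): [2.79, 2.79, 3.14, 3.14, 3.14, 3.14].

### API

Orientations are given as a unit quaternion [w, x, y, z].
In Python, from plant import observe, capture, get_calibration, close_job gives the robot as it stands.
- The arm moves only by the shell command python3 -m handwheel 'ROWS' [OPENING] [FORCE]. ROWS is JSON, a list of rows, each a list of 4 numbers: the shift along the tool's x, y, z in units of 30 mm (1.0 is 30 mm), then the turn about the tool's z in units of 6 degrees (1.0 is 6 degrees). A call has 1 to 20 rows; each row is the pose to reach, as a shift and turn from the pose commanded when the call began, along the tool's axes at that moment; what a row does not reach only later rows make up. A row lasts 1/12 s, in which the tool goes at most 41.7 mm and 7.16 degrees, less where a joint would pass 70% of its speed; a pose out of reach is approached as far as the arm can. A call with a gripper value outside its range is refused whole. OPENING is the opening, from 0 (shut) to 1 (fully open), set as the call begins (- or left out, the last holds). The fingers move at their own pace and stop on an object; FORCE is the grip in N (left out, the last holds). Time passes only in rows, so rows that repeat a pose let the fingers close. It gives the time, the measured TCP pose, the force, the opening and the grip force at its end, in the units of the state.
- observe(): the state, without advancing time (a new reading comes with each control period).
- capture(name): name is "scene" or "side" or "wrist"; returns the picture (384x512x3 uint8, red, green, blue); there is no depth.
- get_calibration(name): a dict with "vfov" (degrees; the focal length in pixels is half the picture's height over the tangent of half this angle, whatever the lens; pixels are square), "cx", "cy" (the principal point, pixels), "world_from_camera" (4x4, takes a point from camera to world coordinates). Camera axes: x right, y down, z forward; pixel columns grow to the right and rows downward; lengths in m; the calibration is good to about 2 mm. A picture is of the moment at which its call begins: read the wrist's pose just before it. get_calibration takes no time and is no camera call; for the wrist camera it gives the pose at the moment of the call.
- close_job(): hands the job in; it is judged then, once.
The state is a dict: "clock": time; "qpos": joint angles; "joint_velocities": joint speeds; "tau": joint torques, N m; "tcp_pos": TCP position; "tool_rot": TCP orientation; "contact_force": force on the tool from outside, world axes, zero at the start; "moment": the same for the moment, N m; "opening": opening from 0.0 (shut) to 1.0 (fully open); "gripper_force": force on a finger pad.
Only numpy, scipy, OpenCV 4.12 (cv2) and the standard library are available. Lean on these libraries where they do the work, as an engineer would, in place of code of your own. Each camera call takes 0.05 s, during which the arm holds its last target. There are 200 camera calls.

### The job

The ball charger is set for the beaker that the rocker now slopes down to, but these four grinding balls belong in the other beaker. With a fingertip press down the raised wing of the rocker until the rocker tips over its pivot and rests sloping the other way; then push the slide's black plate sideways, fully to the right, so that all four balls run down the other chute and come to rest in its beaker. Nothing is to be picked up, do not touch the balls, and leave the beakers and the other things on the bench where they are.

Things in the scene. Friction and masses are not known exactly. Their poses are not given: they have to be found in the camera images.
- charger: Ball charger, fixed bench fixture (base 174 x 170 mm), turned up to 0.25 rad. Origin on the bench top under the rocker's middle; x away from the robot to the feed trough, y left along the rocker, z up. All positions below are in this frame. Front post at x -34 mm, up to z 180. Trough 29 mm wide, from x 118 mm (rim z 251) down to x 18 (rim z 213); nothing stands above z 257 mm.
- rocker (a joint): Rocker: steel channel 150 mm long along y, a seesaw pivoted along x at z 168 mm. Radians: 0 level; +0.35 left (+y) wing down on its rest, balls go to the left beaker; -0.35 right wing down, balls go right. A dark steel tumbler weight above the pivot tips it over: pushed past level it falls by itself to the other rest and stays, never in between. A tab takes under 1 N to press.
- press_left (a point): Top centre of the rocker's left press tab: flat, 60 (x, from -86 to -26) x 26 mm (y), sticking out towards the robot from the left wing; the point is on its black rubber pad, 61 mm left of the pivot, x -68. About 195 mm above the bench when raised, 174 when level, 153 when down. Free space above it.
- press_right (a point): The same for the right press tab, on the right wing, 61 mm right of the pivot.
- weight (a point): Front centre of the tumbler weight (disc 32 mm across, 40 mm above the pivot, in front of the post); it leans towards the lower wing.
- slide (a joint): Slide that shuts the mouth of the feed trough, in metres: 0 shut (as found), grows as it is pushed right (-y), 0.034 fully open against a stop. It stays where it is left; about 1 N moves it. Balls pass from about 0.025 on.
- slide_plate (a point): Centre of the left (+y) face of the slide's upright black push plate, 20 mm wide (x), 36 mm high (z 219 to 255), 6 mm thick; at x 34, y 64, z 237 mm when shut, y 30 when open. Left of it the space above z 225 mm is free, whichever way the rocker lies.
- beaker_left: Empty clear glass beaker, 74 mm across at the rim, 94 mm high, under the left chute (142 mm left of the charger's middle). Loose. Origin: centre of its underside.
- beaker_right: The same beaker under the right chute (142 mm right of the charger's middle). Loose. Origin: centre of its underside.
- yellow_cap_bottle: Bystander: reagent bottle 44 mm across, 107 mm high, standing on the right. Origin: centre of its underside.
- forceps: Bystander: steel forceps 127 mm long, lying on the right. Origin: centre of its underside.
- rubber_stopper: Bystander: rubber stopper 39 mm across, 30 mm high, on the left. Origin: centre of its underside.
- marker_black: Bystander: marker 138 mm long, lying on the left. Origin: centre of its underside.
- ball_1: White ceramic grinding ball 20 mm across, number 1 from the mouth of the trough (the slide holds them back in a row along the trough). Origin: its centre.
- ball_2: White ceramic grinding ball 20 mm across, number 2 from the mouth of the trough (the slide holds them back in a row along the trough). Origin: its centre.
- ball_3: White ceramic grinding ball 20 mm across, number 3 from the mouth of the trough (the slide holds them back in a row along the trough). Origin: its centre.
- ball_4: White ceramic grinding ball 20 mm across, number 4 from the mouth of the trough (the slide holds them back in a row along the trough). Origin: its centre.
Things that resemble listed ones, but are neither listed nor needed, are in the scene too. What is shaped like the beaker_left but green, orange or purple is not meant.

How it is judged:
By the outcome, as a careful person would: the job done as asked, in the order asked, and still so for the second after the job is handed in, with the robot touching nothing.
It also fails if it takes over 48 s, if anything falls off the work surface, if the arm or the gripper's body presses on something with over 40 N, if the wrist force passes 120 N, or if a joint passes its speed limit or range.

## Working session

There is one attempt and no reset: what is moved stays moved. The work goes in short steps, Python scripts to look and compute and a shell command to move; the robot and the scene stay as the last step left them, time stands still between calls to the robot, and variables do not carry over. Pictures are saved under pics/ and viewed, at most 10 in all, crops included, and the job is handed in when it is done.

```bash
mkdir -p pics; python3 - <<'E'
from plant import *
import cv2,numpy as np
for n in("scene","side"):
    im=capture(n); cv2.imwrite(f"pics/{n}0.png",im[...,::-1]); c=get_calibration(n); print(n,c['vfov'],c['cx'],c['cy'],np.round(c['world_from_camera'],4).tolist())
s=observe();print(s['clock'],s['tcp_pos'],s['tool_rot'],s['opening'])
E
```

```text
scene 44.47231286052558 254.61283617065214 183.7859460965068 [[0.4851, -0.3554, 0.799, -0.7033], [-0.8742, -0.22, 0.4329, -0.6945], [0.0219, -0.9085, -0.4174, 0.8045], [0.0, 0.0, 0.0, 1.0]]
side 47.46712043263174 252.2665447657422 188.50079272505482 [[-0.9993, 0.0147, -0.0352, 0.5413], [0.0382, 0.4178, -0.9077, 1.1323], [0.0013, -0.9084, -0.4181, 0.7164], [0.0, 0.0, 0.0, 1.0]]
0.1 [ 0.18622496 -0.59601178  0.19854793] [-2.12436092e-04 -1.50776969e-01  9.88567303e-01  9.73215555e-04] 0.9973275436259545
```

View pics/scene0.png

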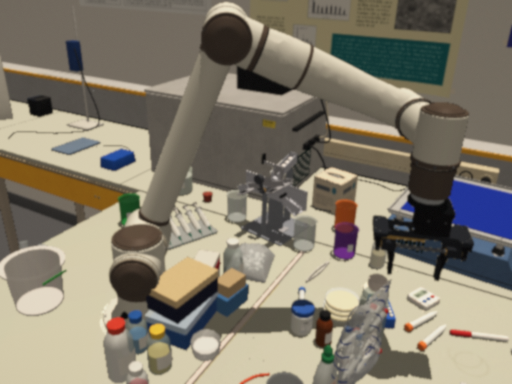

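View pics/side0.png

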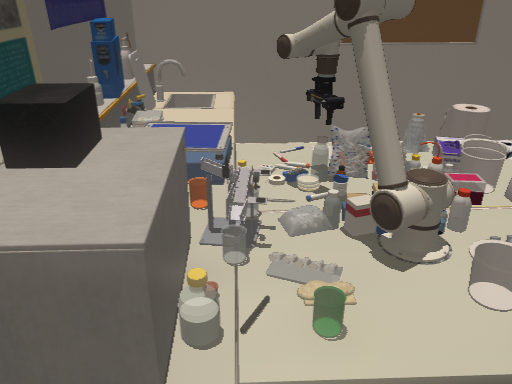

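The charger is at about (275,200) in the scene picture and (235,205) in the side picture. Clear beakers stand at (237,207) and (304,233) in the scene picture, and the green, orange and purple ones are decoys. I'll enlarge both views.

```bash
python3 - <<'E'
import cv2,numpy as np
a=cv2.imread("pics/scene0.png")[140:260,215:335];b=cv2.imread("pics/side0.png")[145:275,185:285]
f=lambda i,w,h:cv2.resize(i,(w,h),interpolation=cv2.INTER_CUBIC)
# a scale 3.6 ; b scale 3.6
cv2.imwrite("pics/crop0.png",np.hstack([f(a,432,432),f(b,332,432)]))
E
```

```text
(no output)
```

View pics/crop0.png

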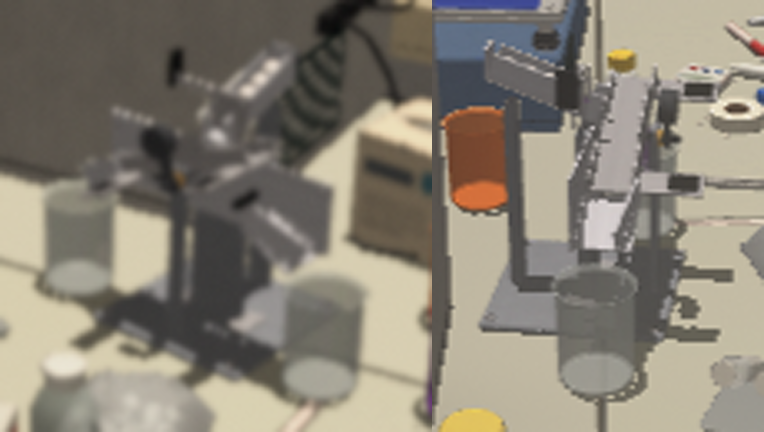

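Crop: black slide plate at (177,65) in the scene part and (567,85) in the side part. Weight disc at (157,140) and (668,108). Pads at scene (245,198) and side (690,183). Beakers stand under both chutes. I'll fit the charger pose with both rocker hypotheses.

```bash
cat > h.py <<'E'
from plant import *
import numpy as np
from scipy.optimize import least_squares
def proj(n,p,c=None):
    c=c or get_calibration(n);M=np.linalg.inv(c['world_from_camera']);q=M[:3,:3]@p+M[:3,3]
    f=192/np.tan(np.radians(c['vfov']/2));return np.array([c['cx'],c['cy']])+f*q[:2]/q[2]
def W(v,p):
    x,y,a=v;c,s=np.cos(a),np.sin(a);return np.array([x+c*p[0]-s*p[1],y+s*p[0]+c*p[1],p[2]])
E
python3 - <<'E'
from h import *
C={n:get_calibration(n) for n in("scene","side")}
for th in(.35,-.35):
    def tab(s): return (-.068,s*.061,.174-s*np.sign(th)*.021)
    wt=(-.045,.04*np.sin(th),.168+.04*np.cos(th))
    obs=[("scene",(.034,.064,.237),(264.2,158)),("side",(.034,.064,.237),(225.7,170.6)),
     ("scene",tab(-1),(283,195)),("side",tab(1),(262.7,200)),("scene",wt,(258.6,178.9)),("side",wt,(256.1,177.5)),
     ("scene",(0,.142,0),(237.2,217.2)),("side",(0,.142,0),(234.7,257.9)),("scene",(0,-.142,0),(303.9,246.1))]
    r=least_squares(lambda v:np.concatenate([proj(n,W(v,p),C[n])-o for n,p,o in obs]),[.6,0,0],x_scale=[.1,.1,.1],loss='soft_l1')
    print(th,r.x.round(4),r.cost);
    for n,p,o in obs: print(n,np.round(p,3),np.round(proj(n,W(r.x,p),C[n])-o,1))
    print("tabL",W(r.x,tab(1)).round(3),"tabR",W(r.x,tab(-1)).round(3),"plate",W(r.x,(.034,.064,.237)).round(3))
E
```

```text
0.35 [ 0.5261 -0.0878 -0.176 ] 16.221518087375404
scene [0.034 0.064 0.237] [-1.8  0.4]
side [0.034 0.064 0.237] [0.7 0.5]
scene [-0.068 -0.061  0.195] [-9.4 -4.1]
side [-0.068  0.061  0.153] [-1.3 -0.9]
scene [-0.045  0.014  0.206] [ 0.5 -0.3]
side [-0.045  0.014  0.206] [-0.3 -1.6]
scene [0.    0.142 0.   ] [-0.   0.8]
side [0.    0.142 0.   ] [-0.1 -1.3]
scene [ 0.    -0.142  0.   ] [0.4 0.3]
tabL [ 0.47  -0.016  0.153] tabR [ 0.448 -0.136  0.195] plate [ 0.571 -0.031  0.237]
-0.35 [ 0.5285 -0.0846 -0.1687] 43.36086387514156
scene [0.034 0.064 0.237] [-2.5  0. ]
side [0.034 0.064 0.237] [-0.1  1. ]
scene [-0.068 -0.061  0.153] [-10.3   7.8]
side [-0.068  0.061  0.195] [ -1.7 -13.5]
scene [-0.045 -0.014  0.206] [6.9 1.7]
side [-0.045 -0.014  0.206] [ 0.2 -4.7]
scene [0.    0.142 0.   ] [-0.7  0.4]
side [0.    0.142 0.   ] [-0.6 -0.6]
scene [ 0.    -0.142  0.   ] [-0.1 -0.4]
tabL [ 0.472 -0.013  0.195] tabR [ 0.451 -0.133  0.153] plate [ 0.573 -0.027  0.237]
```

Left wing is down (balls would go left), so the right tab is the one to press. I'll shut the fingers, rise, and move to a viewpoint near the charger, because the right pad's residual of 9 px needs checking.

```bash
python3 -m handwheel '[[0,0,-1.3,0],[0,0,-2.6,0],[0,0,-4,0],[0,0,-5.3,0],[-11.1,11.7,-5.3,4.5],[-11.1,11.7,-5.3,4.5],[-11.1,11.7,-5.3,4.5],[-11.1,11.7,-5.3,4.5],[-11.1,11.7,-5.3,4.5],[-11.1,11.7,-5.3,4.5],[-11.1,11.7,-5.3,4.5],[-11.1,11.7,-5.3,4.5],[-11.1,11.7,-5.3,4.5],[-11.1,11.7,-5.3,4.5],[-11.1,11.7,-5.3,4.5],[-11.1,11.7,-5.3,4.5],[-11.1,11.7,-5.3,4.5],[-11.1,11.7,-5.3,4.5],[-11.1,11.7,-5.3,4.5],[-11.1,11.7,-5.3,4.5]]' 0 10
python3 - <<'E'
from h import *
import cv2
c=get_calibration("wrist");im=capture("wrist")[...,::-1].copy();cv2.imwrite("pics/w1raw.png",im)
sc=capture("scene");cv2.imwrite("pics/s1.png",sc[...,::-1])
v=[.5261,-.0878,-.176]
pts=dict(tR=(-.068,-.061,.195),tL=(-.068,.061,.153),pl=(.034,.064,.237),wt=(-.045,.014,.206))
for k,p in pts.items():
    q=proj("wrist",W(v,p),c);print(k,q.round(1));cv2.drawMarker(im,tuple(int(t) for t in q),(0,0,255),0,8)
print(np.round(c['world_from_camera'],4).tolist())
cv2.imwrite("pics/w1.png",cv2.resize(im,(800,600)))
E
```

```text
clock: 1.77
tcp_pos: [0.3991, -0.1629, 0.3584]
tool_rot: [-0.0, 0.085, 0.996, -0.0]
contact_force: [-0.2, -0.3, -0.2]
opening: 0.006
gripper_force: 0.0
tR [288.3 212.1]
tL [383.1 201.9]
pl [404.8 315. ]
wt [356.3 235.4]
[[0.1692, 0.9511, 0.2583, 0.3279], [0.9856, -0.1632, -0.0444, -0.151], [-0.0, 0.2621, -0.965, 0.5422], [0.0, 0.0, 0.0, 1.0]]
```

View pics/w1.png

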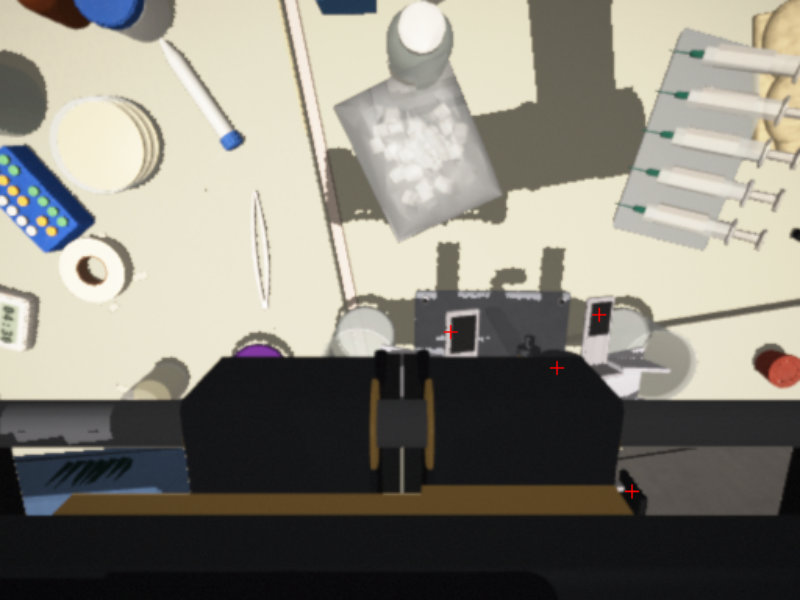

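Wrist view: right pad at (463,334), left pad at (599,320), plate near (632,490). The base edge is level in the image, so yaw is about -0.17 and the tool is aligned. I'll refit with the tilted tab geometry and the wrist points.

```bash
python3 - <<'E'
from h import *
C={n:get_calibration(n) for n in("scene","side","wrist")}
th=.35
def tab(s): return (-.068,s*.061*np.cos(th)+.006*np.sin(th),.168+.006*np.cos(th)-s*.061*np.sin(th))
wt=(-.045,.04*np.sin(th),.168+.04*np.cos(th))
P=(.034,.064,.237)
obs=[("scene",P,(264.2,158)),("side",P,(225.7,170.6)),("side",tab(1),(262.7,200)),("scene",wt,(258.6,178.9)),("side",wt,(256.1,177.5)),
("scene",(0,.142,0),(237.2,217.2)),("side",(0,.142,0),(234.7,257.9)),("scene",(0,-.142,0),(303.9,246.1)),
("wrist",tab(-1),(296.3,213.8)),("wrist",tab(1),(383.4,204.8)),("scene",tab(-1),(283,195))]
r=least_squares(lambda v:np.concatenate([proj(n,W(v,p),C[n])-o for n,p,o in obs]),[.53,-.08,-.17],x_scale=[.1]*3,loss='soft_l1')
v=r.x;print(v.round(4))
for n,p,o in obs: print(n,np.round(p,3),np.round(proj(n,W(v,p),C[n])-o,1))
s=observe();t=s['tcp_pos'];w,x,y,z=s['tool_rot']
from scipy.spatial.transform import Rotation as R
M=R.from_quat([x,y,z,w]).as_matrix()
print(t,M.round(3).tolist())
for k,p in dict(R=tab(-1),L=tab(1),P=P).items(): print(k,W(v,p).round(4),"units",(M.T@(W(v,p)-t)/.03).round(2))
E
```

```text
[ 0.5286 -0.0861 -0.1786]
scene [0.034 0.064 0.237] [-1.9  0.1]
side [0.034 0.064 0.237] [-0.3  0.7]
side [-0.068  0.059  0.153] [-2.1 -0.8]
scene [-0.045  0.014  0.206] [ 0.3 -0.7]
side [-0.045  0.014  0.206] [-1.1 -1.3]
scene [0.    0.142 0.   ] [-0.   0.3]
side [0.    0.142 0.   ] [-1.1 -1. ]
scene [ 0.    -0.142  0.   ] [ 0.1 -0.2]
wrist [-0.068 -0.055  0.195] [-0.7 -0.2]
wrist [-0.068  0.059  0.153] [ 0.2 -1.3]
scene [-0.068 -0.055  0.195] [-11.2  -4.9]
[ 0.3990696  -0.16316964  0.35849255] [[-0.985, 0.17, -0.0], [0.17, 0.985, -0.0], [0.0, -0.0, -1.0]]
R [ 0.4518 -0.1283  0.1946] units [-1.54  1.44  5.46]
L [ 0.4722 -0.0156  0.1527] units [-1.57  5.26  6.86]
P [ 0.5734 -0.0291  0.237 ] units [-4.97  5.39  4.05]
```

Residuals are about 1 px apart from that one misidentified scene feature. Now pressing the right tab to about 8 mm below level, then retreating.

```bash
python3 -m handwheel '[[-0.7,0.8,0.5,0],[-1.35,1.45,1.5,0],[-1.35,1.45,2.5,0],[-1.35,1.45,3.5,0],[-1.35,1.45,4.5,0],[-1.35,1.45,5,0],[-1.35,1.45,5.2,0],[-1.35,1.45,5.4,0],[-1.35,1.45,5.6,0],[-1.35,1.45,5.8,0],[-1.35,1.45,6,0],[-1.35,1.45,6.1,0],[-1.35,1.45,6.2,0],[-1.35,1.45,6.3,0],[-1.35,1.45,6.4,0],[-1.35,1.45,6.4,0],[-1.35,1.45,6.4,0]]'
python3 - <<'E'
from h import *
import cv2
s=observe();print(s['contact_force'])
a=capture("side")[130:280,180:300,::-1];cv2.imwrite("pics/side2.png",cv2.resize(a,(480,600),interpolation=2))
E
```

```text
clock: 3.28
tcp_pos: [0.4468, -0.1261, 0.1665]
tool_rot: [-0.0, 0.084, 0.996, -0.0]
contact_force: [-0.6, 0.6, 0.4]
opening: 0.005
gripper_force: 0.1
[-0.61768419  0.62063557  0.41720342]
```

View pics/side2.png

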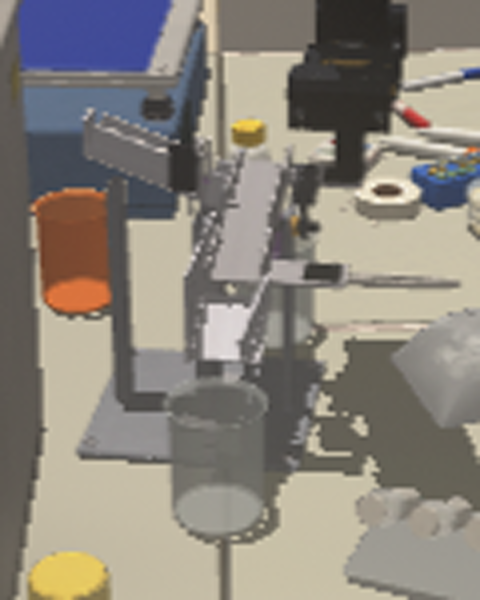

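The left pad is still near side pixel (260,198), roughly where it was. I'll check this against the predictions and other views before moving.

```bash
python3 - <<'E'
from h import *
import cv2
v=[.5286,-.0861,-.1786];C={n:get_calibration(n) for n in("scene","side","wrist")}
def tab(s,th): return (-.068,s*.061*np.cos(th)+.006*np.sin(th),.168+.006*np.cos(th)-s*.061*np.sin(th))
for th in(.35,0,-.35):
  for s in(1,-1): print(th,s,[(n,proj(n,W(v,tab(s,th)),C[n]).round(1).tolist()) for n in C])
print("tcp",[proj(n,observe()['tcp_pos'],C[n]).round(1).tolist() for n in C])
w=capture("wrist")[...,::-1];s=capture("scene")[...,::-1]
f=lambda i,w,h:cv2.resize(i,(w,h),interpolation=2)
cv2.imwrite("pics/c3.png",np.hstack([f(w[150:300,200:440],480,300),f(s[140:240,220:320],300,300)]))
E
```

```text
0.35 1 [('scene', [242.9, 191.6]), ('side', [260.6, 199.2]), ('wrist', [431.9, 230.3])]
0.35 -1 [('scene', [271.8, 190.1]), ('side', [265.3, 171.2]), ('wrist', [254.6, 258.1])]
0 1 [('scene', [242.6, 185.4]), ('side', [260.6, 192.9]), ('wrist', [453.6, 243.9])]
0 -1 [('scene', [273.1, 196.7]), ('side', [265.4, 176.6]), ('wrist', [245.0, 242.0])]
-0.35 1 [('scene', [244.1, 180.0]), ('side', [260.9, 185.7]), ('wrist', [465.4, 260.0])]
-0.35 -1 [('scene', [272.4, 202.8]), ('side', [265.2, 182.9]), ('wrist', [248.7, 228.6])]
tcp [[270.1, 198.8], [266.8, 179.7], [257.3, 228.9]]
```

View pics/c3.png

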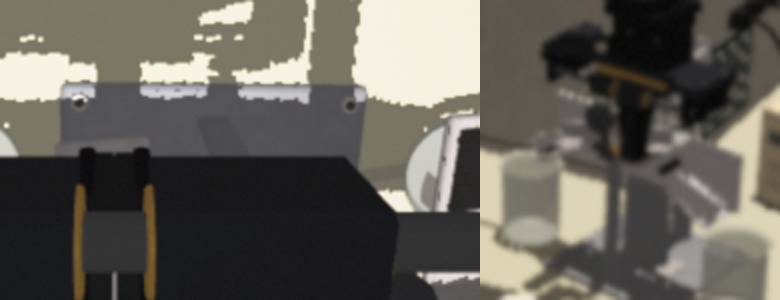

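```bash
python3 - <<'E'
from h import *
import cv2
w=capture("wrist");s=capture("side");s0=cv2.imread("pics/side0.png")[...,::-1];w1=cv2.imread("pics/w1raw.png")[...,::-1]
def dark(im,x0,x1,y0,y1,t=50):
    m=(im[y0:y1,x0:x1].max(2)<t).astype(np.uint8);n,l,st,ce=cv2.connectedComponentsWithStats(m)
    return [(st[i].tolist(),(ce[i]+[x0,y0]).round(1).tolist()) for i in range(1,n) if st[i][4]>12]
print("side0",dark(s0,252,275,188,210));print("side",dark(s,252,275,180,210));
print("w1",dark(w1,370,395,185,222),dark(w1,280,310,195,225));print("w",dark(w,415,480,190,290))
d=np.abs(s.astype(int)-s0).max(2);print("changed rows/cols in channel",np.argwhere(d[170:230,220:262]>40).shape)
cv2.imwrite("pics/c4.png",np.hstack([cv2.resize(w[180:300,220:500,::-1],(560,240),interpolation=2)]))
E
```

```text
side0 []
side []
w1 [([8, 9, 13, 20, 201], [383.8, 203.4])] [([9, 8, 15, 22, 284], [296.1, 213.3])]
w [([0, 24, 65, 57, 1402], [443.8, 242.5]), ([60, 80, 5, 6, 13], [477.2, 273.5]), ([22, 87, 43, 8, 140], [463.0, 282.0]), ([12, 91, 9, 4, 14], [430.3, 282.6])]
changed rows/cols in channel (156, 2)
```

View pics/c4.png

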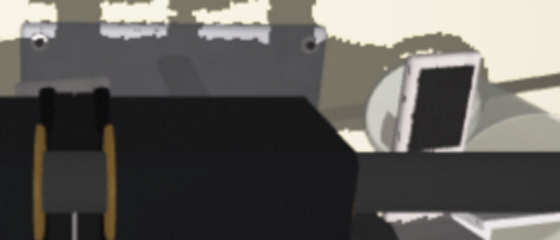

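The left pad is now at wrist pixel (442,233), so the rocker has only partly turned (about 0.2 rad) and is still held by the fingertip. I'll press a bit deeper, shifted 5 mm toward the robot to keep the gripper body clear of the weight.

```bash
python3 -m handwheel '[[0.15,0,0,0],[0.15,0,0.1,0],[0.15,0,0.2,0],[0.15,0,0.3,0],[0.15,0,0.3,0],[0.15,0,0.3,0],[0.15,0,0.3,0]]'
python3 - <<'E'
from h import *
import cv2
v=[.5286,-.0861,-.1786];C={n:get_calibration(n) for n in("side","wrist")}
w=capture("wrist")[...,::-1].copy();s=capture("side")[...,::-1].copy()
def tab(s,th): return (-.068,s*.061*np.cos(th)+.006*np.sin(th),.168+.006*np.cos(th)-s*.061*np.sin(th))
for th in (.35,.2,0,-.35): print(th,[proj(n,W(v,tab(1,th)),C[n]).round(1).tolist() for n in C])
cv2.imwrite("pics/c5.png",np.hstack([cv2.resize(w[180:320,400:512],(400,500),interpolation=2),cv2.resize(s[140:240,210:290],(400,500),interpolation=2)]))
E
```

```text
clock: 4.12
tcp_pos: [0.4424, -0.1254, 0.1575]
tool_rot: [-0.0, 0.084, 0.996, -0.0]
contact_force: [-0.4, -1.0, 0.0]
opening: 0.003
gripper_force: 0.0
0.35 [[260.6, 199.2], [438.6, 242.6]]
0.2 [[260.6, 196.7], [449.4, 248.8]]
0 [[260.6, 192.9], [461.9, 258.1]]
-0.35 [[260.9, 185.7], [475.3, 276.6]]
```

View pics/c5.png

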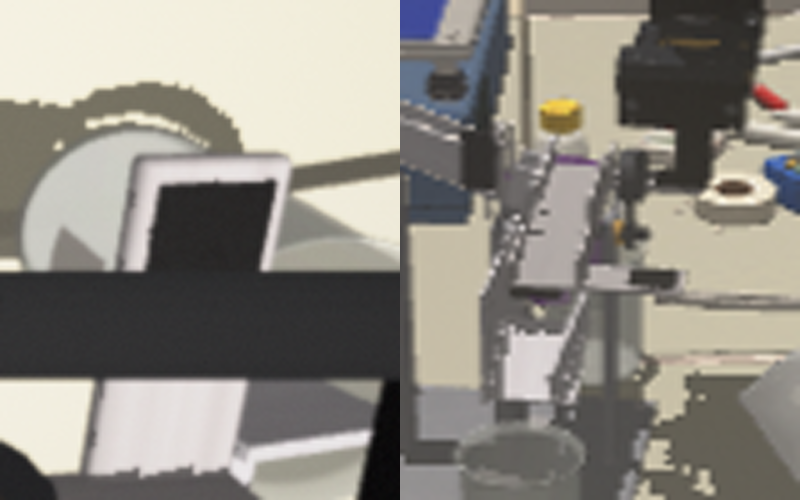

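```bash
python3 - <<'E'
from h import *
v=[.5286,-.0861,-.1786];c=dict(get_calibration("wrist"));print(c['vfov'])
M=np.array(c['world_from_camera']);M0=M.copy()
M0[:3,3]+=np.array([.4468,-.1261,.1665])-observe()['tcp_pos'];c['world_from_camera']=M0
def tp(x,r,th): return (x,r*np.cos(th)+.006*np.sin(th),.168+.006*np.cos(th)-r*np.sin(th))
f=lambda p:((proj("wrist",W(v,p),c)-[220,180])*2).round().tolist()
for th in(.35,.2,.1,0,-.13,-.35):
    print(th,"R front corners",f(tp(-.086,-.074,th)),f(tp(-.086,-.048,th)),"L front",f(tp(-.086,.048,th)),f(tp(-.086,.074,th)),"Lpad",f(tp(-.068,.061,th)))
t=np.array([.4468,-.1261,.1665]);y=np.array([.17,.985,0]);x=np.array([-.985,.17,0])
for a in(-.012,.012): print("tip",((proj("wrist",t+a*y+.0095*x,c)-[220,180])*2).round(),((proj("wrist",t+a*y-.0095*x,c)-[220,180])*2).round())
E
```

```text
60.94922048512172
0.35 R front corners [21.0, 98.0] [117.0, 86.0] L front [401.0, 52.0] [463.0, 44.0] Lpad [424.0, 101.0]
0.2 R front corners [9.0, 83.0] [105.0, 77.0] L front [416.0, 59.0] [491.0, 54.0] Lpad [444.0, 112.0]
0.1 R front corners [5.0, 74.0] [99.0, 72.0] L front [425.0, 64.0] [508.0, 62.0] Lpad [457.0, 120.0]
0 R front corners [4.0, 65.0] [96.0, 66.0] L front [433.0, 69.0] [524.0, 70.0] Lpad [467.0, 128.0]
-0.13 R front corners [7.0, 55.0] [94.0, 59.0] L front [440.0, 77.0] [542.0, 82.0] Lpad [479.0, 140.0]
-0.35 R front corners [20.0, 40.0] [97.0, 49.0] L front [446.0, 89.0] [564.0, 103.0] Lpad [491.0, 160.0]
tip [34. 68.] [ 35. 127.]
tip [115.  68.] [114. 127.]
```

The numbers agree that the fingertip contacts the tab and the rocker follows it down, at about 0.1–0.2 rad left. I'll continue in small steps, shifted another 6 mm toward the robot to clear the weight, and track the left pad numerically.

```bash
cat > th.py <<'E'
from h import *
import cv2
v=[.5286,-.0861,-.1786]
def dark(im,x0,x1,y0,y1,t):
    m=(im[y0:y1,x0:x1].max(2)<t).astype(np.uint8);n,l,st,ce=cv2.connectedComponentsWithStats(m)
    return [(st[i][4].item(),(ce[i]+[x0,y0]).round(1).tolist()) for i in range(1,n) if st[i][4]>7]
if __name__=="__main__":
    print("side0",dark(cv2.imread("pics/side0.png"),255,270,182,206,70))
    s=capture("side");print("side",dark(s,255,270,182,206,70));print(observe()['contact_force'].round(2))
    print("weight side",dark(s,250,262,165,184,60))
E
python3 -m handwheel '[[0.2,0,0,0],[0.2,0,0.05,0],[0.2,0,0.1,0],[0.2,0,0.15,0],[0.2,0,0.2,0],[0.2,0,0.2,0]]'; python3 th.py
```

```text
clock: 4.72
tcp_pos: [0.4362, -0.1243, 0.1512]
tool_rot: [-0.0, 0.084, 0.996, 0.0]
contact_force: [0.4, 0.1, -0.0]
opening: 0.01
gripper_force: 0.0
side0 [(13, [255.9, 185.7]), (30, [260.0, 199.5])]
side [(10, [256.2, 186.5]), (19, [260.5, 192.7])]
[-0.34 -0.68  0.48]
weight side [(12, [258.5, 165.5])]
```

Tracking works: 199.5 → 192.7, which is level. A little more should tip it.

```bash
python3 -m handwheel '[[0,0,0.07,0],[0,0,0.14,0],[0,0,0.2,0],[0,0,0.2,0],[0,0,0.2,0],[0,0,0.2,0],[0,0,0.2,0]]'; python3 th.py
```

```text
clock: 5.35
tcp_pos: [0.4365, -0.1244, 0.1456]
tool_rot: [0.0, 0.084, 0.996, -0.0]
contact_force: [-0.6, 0.1, -0.1]
opening: 0.008
gripper_force: 0.0
side0 [(13, [255.9, 185.7]), (30, [260.0, 199.5])]
side []
[ 0.16 -0.14 -0.59]
weight side [(22, [258.6, 166.6])]
```

Now lift clear and look.

```bash
python3 -m handwheel '[[0,0,-0.5,0],[0,0,-1.2,0],[0,0,-2.4,0],[0,0,-3.7,0],[0,0,-5,0],[0,0,-5.5,0],[0,0,-5.5,0]]'; python3 - <<'E'
from th import *
v=[.5286,-.0861,-.1786];C={n:get_calibration(n) for n in("side","wrist")}
w=capture("wrist")[...,::-1].copy();s=capture("side")[...,::-1].copy()
def tab(s,th): return (-.068,s*.061*np.cos(th)+.006*np.sin(th),.168+.006*np.cos(th)-s*.061*np.sin(th))
for th in (.35,-.35): print(th,[[proj(n,W(v,tab(k,th)),C[n]).round(1).tolist() for n in C]for k in(1,-1)])
cv2.imwrite("pics/c6.png",np.hstack([cv2.resize(w[150:290,240:440],(500,350),interpolation=2),cv2.resize(s[150:240,215:290],(292,350),interpolation=2)]))
E
```

```text
clock: 5.98
tcp_pos: [0.4387, -0.1247, 0.3155]
tool_rot: [0.005, 0.084, 0.996, 0.0]
contact_force: [0.9, 0.8, -0.4]
opening: 0.008
gripper_force: 0.0
0.35 [[[260.6, 199.2], [360.3, 185.3]], [[265.3, 171.2], [255.5, 194.9]]]
-0.35 [[[260.9, 185.7], [369.3, 196.0]], [[265.2, 182.9], [251.8, 184.2]]]
```

View pics/c6.png

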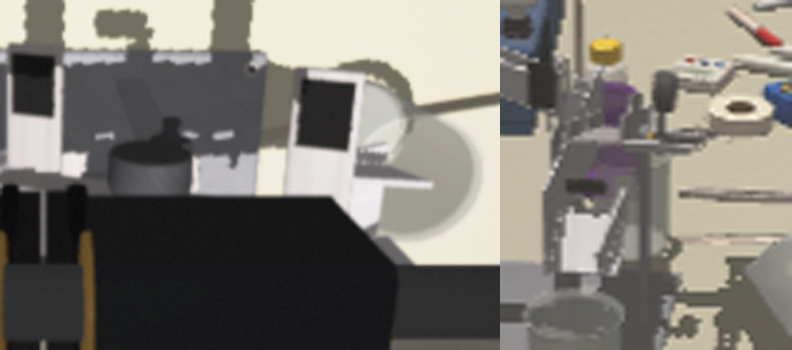

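The rocker has tipped: left pad at wrist (371,196) and right at (253,184), matching the −0.35 prediction within 2 px. The fingertip acts about 20 mm behind the reported TCP, so I'll allow for that in height. Next, move to the left of the slide plate.

```bash
python3 -m handwheel '[[-1,1.2,0,0],[-2,2.4,0,0],[-3,3.6,0,0],[-4,4.95,0,0],[-4,4.95,0,0],[-4,4.95,0.7,0],[-4,4.95,1.4,0],[-4,4.95,1.7,0],[-4,4.95,1.7,0],[-4,4.95,1.7,0]]'
python3 - <<'E'
from th import *
t=observe()['tcp_pos'];c,s=np.cos(v[2]),np.sin(v[2]);d=t-[v[0],v[1],0]
print("charger frame tcp",(c*d[0]+s*d[1]).round(4),(-s*d[0]+c*d[1]).round(4),t[2].round(4))
S=capture("side");C=get_calibration("side")
print(proj("side",W(v,(.034,.064,.237)),C),proj("side",t,C),dark(S,205,250,140,200,60))
for r in range(150,184,2): print(r,''.join('#' if q<60 else '+' if q<100 else '.' for q in S[r,195:260].max(1)))
E
```

```text
clock: 6.92
tcp_pos: [0.5792, 0.0015, 0.2589]
tool_rot: [-0.001, 0.084, 0.996, -0.001]
contact_force: [0.1, 0.1, 1.4]
opening: 0.005
gripper_force: 0.0
charger frame tcp 0.0343 0.0952 0.2589
[225.43629654 171.33570998] [222.96340507 168.3065514 ] [(404, [220.7, 152.4]), (18, [236.1, 197.4])]
150 .......................+########++++.............................
152 ........................########++++....+........................
154 .....................+++########++++.............................
156 ....................++###########++..............................
158 ....................++++#########++..............................
160 .......+................#########+...............................
162 .......+...................+++++#+...............................
164 ++++++.....................+++###+...............................
166 ++++++....................+######+...............................
168 ++++++....................++######++.............................
170 ++++++++++.................+######+.........................+++++
172 +++++++++++++++............+######+.........+...............+++++
174 ++++++++++++++++++++.......+######+++......++++++++++..+...++++++
176 +++++++++++++++++++++++++.++######++......++++++++++..++....++++.
178 ............++++++++++++++++++...+++.......+..++++++..++++..++++.
180 ............+++++++++++++++++..........+++.++++++++.++++++...+...
182 ............+++++++++++++++++......++++++..++.......++++.....+...
```

The side view shows the tip at row 160.5 against TCP row 168, so the real tip is about 20 mm short, and the plate is at rows 162–177. I'll lower another 45 mm (true tip about z 0.233) and start the push.

```bash
python3 -m handwheel '[[0,0,0.5,0],[0,0,1,0],[0,0,1.3,0],[0,0,1.5,0],[0,0,1.5,0],[0,-0.2,1.5,0],[0,-0.4,1.5,0],[0,-0.6,1.5,0],[0,-0.75,1.5,0],[0,-0.9,1.5,0],[0,-1.05,1.5,0],[0,-1.2,1.5,0],[0,-1.35,1.5,0],[0,-1.45,1.5,0],[0,-1.5,1.5,0],[0,-1.5,1.5,0]]'
cat > pos.py <<'E'
from th import *
s=observe();t=s['tcp_pos'];c,q=np.cos(v[2]),np.sin(v[2]);d=t-[v[0],v[1],0]
print("charger frame tcp",(c*d[0]+q*d[1]).round(4),(-q*d[0]+c*d[1]).round(4),t[2].round(4),s['contact_force'].round(2))
S=capture("side");C=get_calibration("side")
for y in(.064,.04,.03):print(y,proj("side",W(v,(.034,y,.237)),C).round(1))
for r in range(146,184,2): print(r,''.join('#' if q<60 else '+' if q<100 else '.' for q in S[r,205:250].max(1)))
E
python3 pos.py
```

```text
clock: 8.3
tcp_pos: [0.5718, -0.0429, 0.2144]
tool_rot: [-0.0, 0.084, 0.996, -0.0]
contact_force: [0.5, -0.4, 0.1]
opening: 0.008
gripper_force: 0.0
charger frame tcp 0.0349 0.0502 0.2144 [ 0.45 -0.4   0.08]
0.064 [225.4 171.3]
0.04 [227.  168.2]
0.03 [227.7 167. ]
146 +############################+++#............
148 +############################++++............
150 .############################++..............
152 .+#++#######################+++..............
154 .+#######################++#+++..............
156 ..##########################++...............
158 ..........++++++##########++.................
160 .................########....................
162 .................########+...................
164 .................+#######++..................
166 ................+########++..................
168 ................+########++..................
170 ................+########++..................
172 +++++.............+######++.......++.........
174 ++++++++++.........++++#++.......++++++++++..
176 +++++++++++++++.......+.........+...++++++..+
178 ..++++++++++++++++++...+.+............+++++.+
180 ..+++++++++++++++++..........++.......+++.+++
182 ..+++++++++++++++++......+++++++.........++++
```

The plate's bottom edge has moved from row 177 to about 173. I'll continue in small steps until the stop.

```bash
python3 -m handwheel '[[0,-0.06,0,0],[0,-0.12,0,0],[0,-0.18,0,0],[0,-0.24,0,0],[0,-0.24,0,0]]'; python3 -m handwheel '[[0,-0.05,0,0],[0,-0.1,0,0],[0,-0.1,0,0]]';
```

```text
clock: 8.77
tcp_pos: [0.5707, -0.0498, 0.2144]
tool_rot: [-0.0, 0.084, 0.996, -0.0]
contact_force: [-0.4, 0.4, -0.3]
opening: 0.007
gripper_force: 0.0
clock: 9.02
tcp_pos: [0.5703, -0.0526, 0.2145]
tool_rot: [-0.0, 0.084, 0.996, 0.0]
contact_force: [-1.0, 1.5, -0.1]
opening: 0.005
gripper_force: 0.3
```

```bash
python3 -m handwheel '[[0,-0.05,0,0],[0,-0.1,0,0],[0,-0.1,0,0]]'; python3 -m handwheel '[[0,-0.05,0,0],[0,-0.05,0,0]]'; python3 pos.py
```

```text
clock: 9.27
tcp_pos: [0.5704, -0.0527, 0.2146]
tool_rot: [0.001, 0.084, 0.996, 0.003]
contact_force: [-1.3, 10.3, 1.0]
opening: 0.004
gripper_force: 4.7
clock: 9.43
tcp_pos: [0.5705, -0.0527, 0.2146]
tool_rot: [0.001, 0.084, 0.996, 0.004]
contact_force: [-0.1, 15.2, 2.1]
opening: 0.006
gripper_force: 6.8
charger frame tcp 0.0353 0.0403 0.2146 [-0.11 15.22  2.13]
0.064 [225.4 171.3]
0.04 [227.  168.2]
0.03 [227.7 167. ]
146 .+############################++#+...........
148 ..##############################+............
150 ..##++########################...............
152 ..+######################++###+..............
154 ..+###########################+..............
156 ..........++#################++..............
158 ..........+++++++.#######+...................
160 ..................#######+...................
162 ..................########+..................
164 .................+########+..................
166 .................+########+..................
168 .................+########+..................
170 ...................+######+..................
172 +++++..............+######+.......++.........
174 ++++++++++............+..........++++++++++++
176 +++++++++++++++.......+..+......+++++++++++++
178 ..++++++++++++++++++...+.+.....+++..+++++++.+
180 ..+++++++++++++++++..........++++++++++++.+++
182 ..+++++++++++++++++......++++++++++......++++
```

Hard stop reached (TCP no longer moves, 15 N), so the slide is fully open. Now back off to the left, lift, and give the balls time to run.

```bash
python3 -m handwheel '[[0,0.3,0,0],[0,0.8,0,0],[0,1.3,0,0],[0,1.3,-1,0],[0,1.3,-2.2,0],[0,1.3,-3.4,0],[0,2.5,-4,0],[0,3.5,-4,0],[0,4,-4,0],[0,4,-4,0],[0,4,-4,0],[0,4,-4,0],[0,4,-4,0],[0,4,-4,0],[0,4,-4,0],[0,4,-4,0],[0,4,-4,0],[0,4,-4,0],[0,4,-4,0],[0,4,-4,0]]'
python3 - <<'E'
from th import *
n=capture("scene")[...,::-1];s=capture("side")[...,::-1];w=capture("wrist")[...,::-1]
f=lambda i,W,H:cv2.resize(i,(W,H),interpolation=2)
top=np.hstack([f(n[140:260,215:335],400,400),f(s[145:275,185:315],400,400)])
cv2.imwrite("pics/end.png",np.vstack([top,f(w[60:160+60,:],800,200)]))
E
```

```text
clock: 11.15
tcp_pos: [0.5897, 0.0614, 0.3346]
tool_rot: [0.0, 0.084, 0.996, 0.0]
contact_force: [0.1, -0.2, -0.3]
opening: 0.005
gripper_force: 0.0
```

View pics/end.png

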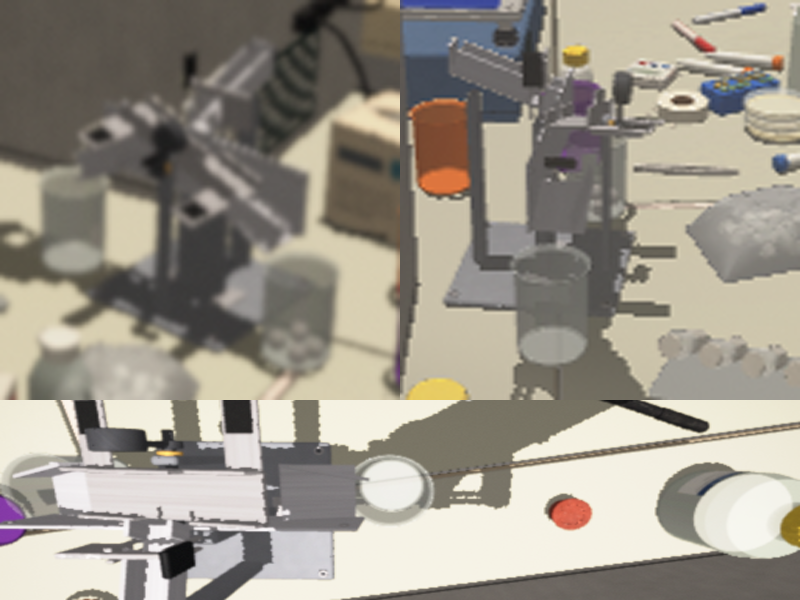

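The trough and rocker channel are empty and the slide is open. The balls lie in the right beaker at (295,345), the left beaker is empty, and neither beaker has moved. I'll let it settle briefly, then hand in.

```bash
python3 -m handwheel '[[0,0,0,0],[0,0,0,0],[0,0,0,0],[0,0,0,0],[0,0,0,0],[0,0,0,0],[0,0,0,0],[0,0,0,0],[0,0,0,0],[0,0,0,0],[0,0,0,0],[0,0,0,0]]' && python3 -c "
from plant import close_job
print(close_job())"
```

```text
clock: 12.3
tcp_pos: [0.5898, 0.0614, 0.3346]
tool_rot: [0.0, 0.084, 0.996, -0.0]
contact_force: [0.1, 0.4, -0.1]
opening: 0.005
gripper_force: 0.0
the job is handed in; nothing more can be done
None
```

The job is handed in at 12.3 s: I tipped the rocker to the right and pushed the slide to its stop; the final picture shows the trough and channel empty and balls in the right beaker, though I couldn't count all four individually.

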